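Unlatch the pop-out T-handle and slide the board test box open

TASK

Open the white circuit-board test box: press the round release button on its cover so that the T-handle pops up, turn the handle a quarter turn anticlockwise (seen from above) until it stops, then slide the cover straight back, away from the button end, until it comes up against its stop. Leave the box open with the handle up and turned, and do not disturb the other things on the bench.

Things in the scene. Friction and masses are not known exactly. Their poses are not given: they have to be found in the camera images.
- testbox: white sheet-steel board test box, fixed, 320 mm (its x) x 220 mm (its y), walls 100 mm high, side guides 114 mm. Origin: centre of its underside, on the bench; x points from the button end (roughly facing the robot) to the rear and is the way the cover slides open; z up. The cover plate, 190 x 208 mm, top face at 108 mm, lies on the front of the top
- housing_top (a point): centre of the flat top of the black latch housing on the cover, 156 mm (box x) x 70 mm (box y); it moves with the cover. At the start at x = -65, y = 0, z = 132 mm in the box's frame
- release_top (a point): top centre of the round steel release button, 24 mm across, at the housing's end nearer the robot; at the start at x = -125, y = 0, z = 140 mm in the box's frame, 8 mm proud of the housing. Pressed straight down: travel 7 mm, spring 1.5 N rising to 5 N; it frees the handle 4 to 5 mm down and springs back when let go
- tee_stem (a joint): how far the T-handle has popped up, m: 0 = latched flush in the slot of the housing, 0.028 = fully up. It pops up by its own spring (12 N at first, 6 N when up) once the button is pressed, and stays up
- tee_handle (a joint): turn of the T-handle, rad: 0 = along the box's x (in line with its slot), +1.571 = fully turned anticlockwise seen from above, at its stop, lying across the box. It cannot turn until it is up. Turning needs about 0.15 N m and it stays where it is left. Beyond about 1.3 rad the cover is unlatched
- handle_top (a point): top centre of the T-handle's aluminium bar, 96 mm long, 18 wide, 14 high, turning about the vertical axis through this point; x along the bar, z up, turning with it. At the start at x = -45, y = 0, z = 131 mm in the box's frame; popped up, its top is at 159 mm, its underside 13 mm above the housing. The ends are free; a post 14 mm across carries the middle
- cover (a joint): how far the cover has slid open, m: 0 = shut, 0.110 = fully back at its stop (towards the box's +x). It slides against about 4 N of friction, stays where it is left and carries housing, button and handle. It can be pushed by the raised handle
- board_a: loose green circuit board lying flat, 110 x 70 x 4 mm with parts up to 16 mm high, left of the box; origin centre of its underside
- board_b: loose green circuit board like the first, right of the box; origin centre of its underside
- board_c: loose green circuit board like the first, in front of the box, on the robot's side; origin centre of its underside
- iron_stand: loose black soldering-iron stand, 140 x 80 mm, about 85 mm high, right of the box towards the front; origin centre of its underside
- flux_bottle: loose white flux bottle, 52 mm across, 120 mm high, standing left of the box; origin centre of its underside
- screwdriver: loose screwdriver, 200 mm long, lying left of the box; origin in its middle, on the bench

How it is judged:
On the way, in this order (a step that is already met when the one before it is completed fails the run):
1. the release button has been pressed and the T-handle has popped up (more than 24 mm) (value of joint tee_stem above 0.024 m), for 0.2 s.
2. the raised handle is turned to its stop (more than 1.43 rad) (value of joint tee_handle above 1.43 rad and value of joint tee_stem above 0.022 m), for 0.2 s.
3. the cover is slid back to its stop (more than 104 mm) (value of joint cover above 0.104 m), for 0.2 s.
At the end, for the whole second after the job is handed in: The cover is at rest fully back at its stop (within 6 mm of its 110 mm), with the T-handle still up (within 6 mm of its 28 mm) and turned across the box (at least 1.37 rad) (value of joint cover above 0.104 m and value of joint tee_handle above 1.37 rad and value of joint tee_stem above 0.022 m and velocity of joint cover between -0.01 and 0.01 m/s); the robot touches nothing.
It fails at once if any of the loose things (boards, iron stand, bottle, screwdriver) is moved by more than 30 mm (distance of any of board_a, board_b, board_c, iron_stand, flux_bottle, screwdriver from where it was at the start of the episode above 0.03 m).
It also fails if it takes over 54 s, if anything falls off the work surface, if the arm or the gripper's body presses on something with over 40 N, if the wrist force passes 120 N, or if a joint passes its speed limit or range.

ROBOT

A 7-joint arm with a two-finger parallel gripper is mounted at the origin on the work surface. World frame = base frame: x ahead of the robot, y to its left, z up, the work surface at z = 0. Lengths are in m, angles in rad, forces in N, time in s.
With the tool pointing down it reaches from about 0.425 to 0.875 m from the base axis. Payload 4.7 kg.
Tool frame: the origin (TCP) lies midway between the tips of the shut fingers; the grasp point (between the pads) lies 19 mm behind it; z points along the fingers, y is the line along which they close (so a half turn about z gives the same grasp; the last joint's range is limited). The gripper opens to 87 mm and grips with 3 to 60 N. Pads are 19 mm wide; open, the fingers measure 117 mm over their backs; the gripper's body (75 mm by 190 mm) begins 51 mm behind the grasp point.
Start: joints at [1.32, 0.321, -0.07, 1.45, 0.023, 1.371, -0.057], TCP at [0.17, -0.627, 0.223] pointing down, gripper open.
Joint ranges: [-2.86, 2.86], [-0.3, 2.09], [-1.38, 1.24], [0.06, 2.45], [-1.56, 4.7], [0.09, 2.05], [-2.69, 2.69]. Speed limits (rad/s): [2.57, 2.57, 3.14, 3.14, 3.14, 3.14, 3.14].

INTERFACE

Orientations are given as a rotation vector (axis times angle).
In Python, from bench import ctrl gives the robot as it stands. The module is installed in compiled form; this text tells all that it offers.
- The arm moves only by the shell command python3 -m handwheel 'ROWS' [FORCE]. ROWS is JSON, a list of rows, each a list of 7 numbers: the finger opening in m, from 0 to 0.087, then the shift along the tool's x, y, z in m, then the turn, a rotation vector about the tool's x, y, z in degrees. A call has 1 to 12 rows; each row shifts and turns the commanded pose from where the row before left it, along the tool's axes as they then stand; what a row does not reach is not made up. A row lasts 1/8 s, in which the tool goes at most 62.5 mm and 10.7 degrees, less where a joint would pass 70% of its speed; a pose out of reach is approached as far as the arm can. A call is refused whole if a number of a shift passes 0.0625 or a number of a turn 10.7, either way. A call with a gripper value outside its range is refused whole. The fingers move at their own pace and stop on an object; FORCE is the grip in N (left out, the last holds). Time passes only in rows, so rows that do not move let the fingers close. It gives the time, the measured TCP pose, the force, the opening and the grip force at its end, in the units of the state.
- ctrl.get_state(): the state, without advancing time (a new reading comes with each control period).
- ctrl.get_image(name): name is "scene" or "top"; returns (picture, depth): 384x512x3 uint8, blue, green, red; 384x512 float32, m along the optical axis (not along the pixel's ray), 0 where there is no reading.
- ctrl.camera_info(name): a dict with "intrinsics" (3x3 intrinsics, pixels), "R" (3x3) and "t" (3): a world point X has camera coordinates R X + t. Camera axes: x right, y down, z forward; pixel columns grow to the right and rows downward; lengths in m; the calibration is good to about 2 mm. A picture is of the moment at which its call begins. camera_info takes no time and is no camera call.
- ctrl.close_job(): hands the job in; it is judged then, once.
The state is a dict: "time": time; "joint_positions": joint angles; "qd": joint speeds; "joint_torque": joint torques, N m; "position": TCP position; "tool_rot": TCP orientation; "ft_force": force on the tool from outside, world axes, zero at the start; "torque": the same for the moment, N m; "grip_width": opening from 0.0 (shut) to 1.0 (fully open); "grip_force": force on a finger pad.
Only numpy, scipy, OpenCV 4.12 (cv2) and the standard library are available. Lean on these libraries where they do the work, as an engineer would, in place of code of your own. Each camera call takes 0.05 s, during which the arm holds its last target. There are 200 camera calls.

## Working session

There is one attempt and no reset: what is moved stays moved. The work goes in short steps, Python scripts to look and compute and a shell command to move; the robot and the scene stay as the last step left them, time stands still between calls to the robot, and variables do not carry over. Pictures are saved under pics/ and viewed, at most 10 in all, crops included, and the job is handed in when it is done.

```bash
mkdir -p pics; python3 - <<'E'
from bench import ctrl
import cv2,numpy as np
s=ctrl.get_state();print(s['time'],s['position'],s['tool_rot'],s['ft_force'],s['grip_width'])
for n in("scene","top"):
    p,d=ctrl.get_image(n);cv2.imwrite(f"pics/{n}0.png",p);np.savez(f"{n}0.npz",p=p,d=d);print(n,ctrl.camera_info(n))
E
```

```text
0.0 [ 0.16990036 -0.62681959  0.22145812] [-3.11223311e+00 -4.14481860e-01  5.52716427e-04] [ 0.17186808 -0.00526371  0.54574674] 0.9992651029015602
scene {'intrinsics': array([[363.35391116,   0.        , 249.11816577],
       [  0.        , 363.35391116, 199.49982155],
       [  0.        ,   0.        ,   1.        ]]), 'R': array([[-0.25703462,  0.96623237, -0.01811663],
       [ 0.67919824,  0.16727926, -0.71463795],
       [-0.68747579, -0.19599148, -0.69925988]]), 't': array([ 0.0893364 , -0.2894758 ,  1.29752174])}
top {'intrinsics': array([[497.87909975,   0.        , 253.02924223],
       [  0.        , 497.87909975, 190.46296237],
       [  0.        ,   0.        ,   1.        ]]), 'R': array([[ 0.01260688, -0.99981957, -0.01420873],
       [-0.99650147, -0.0113884 , -0.08279571],
       [ 0.08261895,  0.01520282, -0.99646524]]), 't': array([0.07357908, 0.53297866, 1.43419328])}
```

View pics/top0.png

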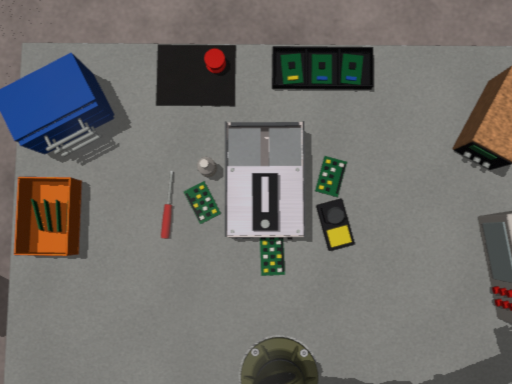

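View pics/scene0.png

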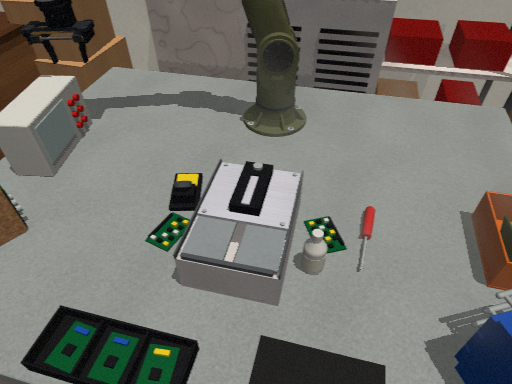

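The top view shows the box at columns 226–304, rows 122–237, with the black housing at about (265,202), the button at (265,224) and the handle bar at (265,190). The iron stand is to the right at (336,225). In the scene view the arm is parked at the upper left, well clear of the box.

```bash
cat > h.py <<'E'
import numpy as np,cv2
from bench import ctrl
from scipy.spatial.transform import Rotation as Ro
def ray(n,uv,z):
    c=ctrl.camera_info(n);R=c['R'];C=-R.T@c['t']
    d=R.T@np.linalg.inv(c['intrinsics'])@np.array([uv[0],uv[1],1.]);return C+d*(z-C[2])/d[2]
E
python3 - <<'E'
from h import *
f=np.load('top0.npz');p,d=f['p'],f['d']
g=p.max(2)
m=np.zeros(g.shape,np.uint8);m[165:236,246:286]=(g[165:236,246:286]<70)
cs=sorted(cv2.findContours(m,0,2)[0],key=cv2.contourArea)[-1]
r=cv2.minAreaRect(cs);print('housing',r)
b=np.array([ray('top',q,.132)[:2] for q in cv2.boxPoints(r)]);print(b,b.mean(0))
print(np.linalg.norm(np.diff(b,axis=0),axis=1))
hm=cv2.drawContours(np.zeros_like(m),[cv2.convexHull(cs)],-1,1,-1)
hm=cv2.erode(hm,np.ones((3,3),np.uint8))
w=(hm>0)&(g>110)
n,l,st,ce=cv2.connectedComponentsWithStats(w.astype(np.uint8))
for i in range(1,n):
    if st[i,4]>15:
        z=.14 if ce[i][1]>212 else .131
        rr=cv2.minAreaRect(np.argwhere(l==i)[:,::-1].astype(np.float32))
        print(st[i],ce[i],ray('top',ce[i],z),rr)
        pu=ce[i].round().astype(int);print('depth z',end=' ')
        c=ctrl.camera_info('top');D=np.median(d[pu[1]-1:pu[1]+2,pu[0]-1:pu[0]+2])
        print(c['R'].T@(np.linalg.inv(c['intrinsics'])@[*ce[i],1]*D-c['t']))
s=ctrl.get_state();print(s['position'],Ro.from_rotvec(s['tool_rot']).as_matrix().round(3))
# scene cross-check button
f=np.load('scene0.npz');p=f['p'];cv2.imwrite('pics/s_crop.png',cv2.resize(p[150:310,160:340],None,fx=3.3,fy=3.3,interpolation=2))
E
```

```text
housing ((265.0, 201.99998474121094), (23.999996185302734, 55.99999237060547), 0.0)
[[0.41635879 0.07704502]
 [0.56780182 0.07895532]
 [0.56851461 0.01388413]
 [0.41716831 0.01257887]] [0.49246088 0.04561583]
[0.15145508 0.06507509 0.15135193]
[261 177   8  35 279] [264.5125448 193.9390681] [0.51399037 0.04714199 0.131     ] ((264.5, 194.0), (34.0, 7.0), 90.0)
depth z [0.51398196 0.04714286 0.13111035]
[261 220   8   8  55] [264.67272727 223.43636364] [0.43421681 0.04593917 0.14      ] ((264.5, 223.5), (7.0, 7.0), 90.0)
depth z [0.43422831 0.0459331  0.13931877]
[ 0.16993581 -0.62686414  0.22156775] [[ 0.965  0.262 -0.001]
 [ 0.262 -0.965  0.002]
 [-0.    -0.002 -1.   ]]
```

View pics/s_crop.png

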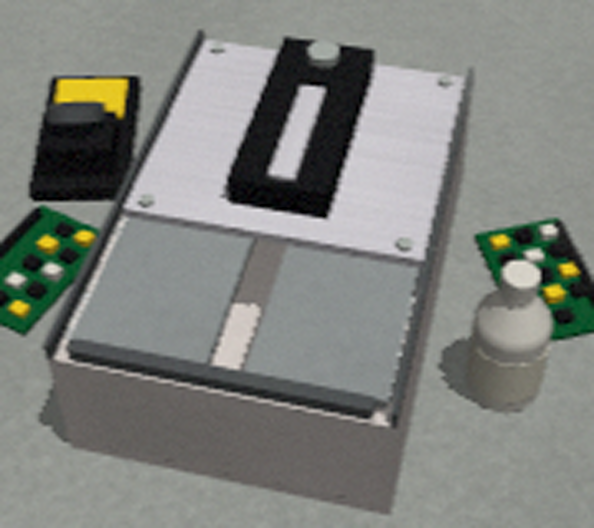

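Button, handle and housing spacing, heights and sizes agree with the given numbers, and the box yaw is about 0.8°. I'll square the tool to the box first, then approach outside the minimum reach.

```bash
python3 -m handwheel '[[0,0,0,0,0,0,7.2],[0,0,0,0,0,0,7.2],[0,0.054,-0.034,0,0,0,0],[0,0.054,-0.034,0,0,0,0],[0,0.054,-0.034,0,0,0,0],[0,0.054,-0.034,0,0,0,0],[0,0.054,-0.034,0,0,0,0],[0,0,0,0,0,0,0]]'
```

```text
time: 1.1
position: [0.4385, -0.4511, 0.222]
tool_rot: [-3.138, -0.039, -0.004]
ft_force: [-0.6, -0.8, -0.4]
grip_width: 0.174
grip_force: 0.0
```

```bash
python3 -m handwheel '[[0,0,-0.05,0,0,0,0],[0,0,-0.05,0,0,0,0],[0,0,-0.05,0,0,0,0],[0,0,-0.05,0,0,0,0],[0,0.002,-0.05,0,0,0,0],[0,0.002,-0.05,0,0,0,0],[0,0.002,-0.05,0,0,0,0],[0,0.002,-0.05,0,0,0,0],[0,0,-0.05,0,0,0,0],[0,0,-0.047,0,0,0,0],[0,0,0,0,0,0,0],[0,0,0,0,0,0,0]]'; python3 -c "
from h import *
s=ctrl.get_state();print(s['position'],Ro.from_rotvec(s['tool_rot']).as_matrix().round(4),s['joint_positions'])"
```

```text
time: 2.6
position: [0.4334, 0.0385, 0.2223]
tool_rot: [3.141, 0.019, -0.001]
ft_force: [0.2, -0.6, 0.2]
grip_width: 0.005
grip_force: 0.0
[0.43340483 0.03845499 0.22234543] [[ 9.999e-01  1.230e-02 -4.000e-04]
 [ 1.230e-02 -9.999e-01 -9.000e-04]
 [-4.000e-04  9.000e-04 -1.000e+00]] [ 0.56014825 -0.14312975 -0.6411919   1.92752314 -0.08705494  1.33036629
 -1.61377115]
```

```bash
python3 -m handwheel '[[0,0.001,-0.0075,0.03,0,0,0],[0,0,0,0.03,0,0,0],[0,0,0,0.015,0,0,0],[0,0,0,0.004,0,0,0],[0,0,0,0.003,0,0,0],[0,0,0,0.003,0,0,0],[0,0,0,0.002,0,0,0],[0,0,0,0.001,0,0,0],[0,0,0,0,0,0,0],[0,0,0,0,0,0,0]]'; python3 - <<'E'
from h import *
p,d=ctrl.get_image('scene');cv2.imwrite('pics/s1.png',cv2.resize(p[120:300,160:340],None,fx=3,fy=3))
E
```

```text
time: 3.85
position: [0.4352, 0.047, 0.1351]
tool_rot: [3.141, 0.021, 0.003]
ft_force: [0.9, -1.1, 3.7]
grip_width: 0.003
grip_force: 2.0
```

View pics/s1.png

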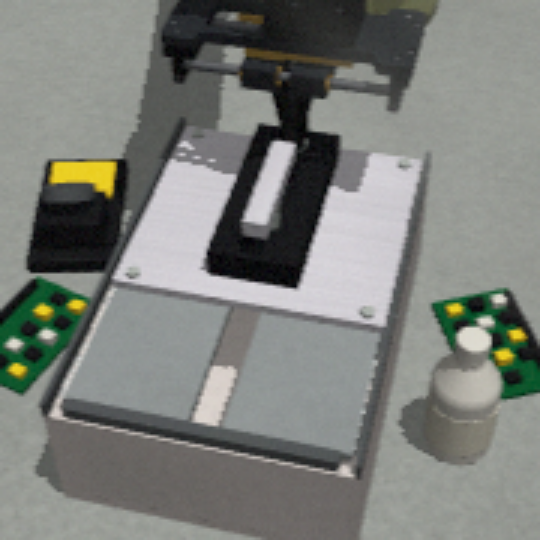

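The handle bar now stands up out of the slot, so the button press worked. Next I'll retract, open, go over the bar's centre and grip.

```bash
python3 -m handwheel '[[0,0,0,-0.03,0,0,0],[0.05,0,0,-0.03,0,0,0],[0.05,0.04,0,0,0,0,0],[0.05,0.039,0,0,0,0,0],[0.05,0,0,0,0,0,0],[0.05,0,0,0,0,0,0]]' 20; python3 - <<'E'
from h import *
p,d=ctrl.get_image('top');cv2.imwrite('pics/t1.png',cv2.resize(p[100:280,190:350],None,fx=3,fy=3))
s=ctrl.get_state();print(s['position'],Ro.from_rotvec(s['tool_rot']).as_matrix().round(4)[:,0])
E
```

```text
time: 4.65
position: [0.5124, 0.0488, 0.1937]
tool_rot: [-3.141, -0.022, 0.004]
ft_force: [0.3, -0.4, 0.3]
grip_width: 0.491
grip_force: 0.0
[0.51232723 0.04866175 0.1939721 ] [ 0.9999  0.014  -0.0016]
```

```bash
python3 -m handwheel '[[0.05,0.0015,0.0015,0.02,0,0,0],[0.05,0,0,0.02,0,0,0],[0.05,0,0,0.011,0,0,0],[0.05,0,0,0,0,0,0],[0,0,0,0,0,0,0],[0,0,0,0,0,0,0],[0,0,0,0,0,0,0],[0,0,0,0,0,0,0],[0,0,0,0,0,0,0]]' 20
```

```text
time: 5.82
position: [0.5151, 0.0476, 0.1438]
tool_rot: [-3.141, -0.022, -0.001]
ft_force: [-0.5, 1.7, 1.2]
grip_width: 0.204
grip_force: 20.0
```

It has gripped at 18 mm, the bar's width. Now the quarter turn anticlockwise, which is negative about the tool's z.

```bash
python3 -m handwheel '[[0,0,0,0,0,0,-7.5],[0,0,0,0,0,0,-7.5],[0,0,0,0,0,0,-7.5],[0,0,0,0,0,0,-7.5],[0,0,0,0,0,0,-7.5],[0,0,0,0,0,0,-7.5]]'; python3 -m handwheel '[[0,0,0,0,0,0,-7.5],[0,0,0,0,0,0,-7.5],[0,0,0,0,0,0,-7.5],[0,0,0,0,0,0,-7.5],[0,0,0,0,0,0,-7],[0,0,0,0,0,0,-6],[0,0,0,0,0,0,0],[0,0,0,0,0,0,0],[0,0,0,0,0,0,0]]'; python3 - <<'E'
from h import *
s=ctrl.get_state();print(s['torque'],s['ft_force'],s['position'],Ro.from_rotvec(s['tool_rot']).as_matrix().round(4)[:,0])
p,d=ctrl.get_image('scene');cv2.imwrite('pics/s2.png',cv2.resize(p[100:300,150:350],None,fx=3,fy=3))
E
```

```text
time: 6.58
position: [0.5152, 0.0476, 0.1438]
tool_rot: [-2.891, -1.228, -0.001]
ft_force: [-1.2, 2.5, 0.7]
grip_width: 0.203
grip_force: 20.0
time: 7.7
position: [0.5151, 0.0476, 0.1438]
tool_rot: [-2.245, -2.197, -0.001]
ft_force: [0.1, 4.4, 3.1]
grip_width: 0.201
grip_force: 20.0
[ 0.8481104  -0.05687563  0.05098995] [0.13055366 4.44018368 3.07344425] [0.51511317 0.04764974 0.14375518] [2.170e-02 9.998e-01 8.000e-04]
```

View pics/s2.png

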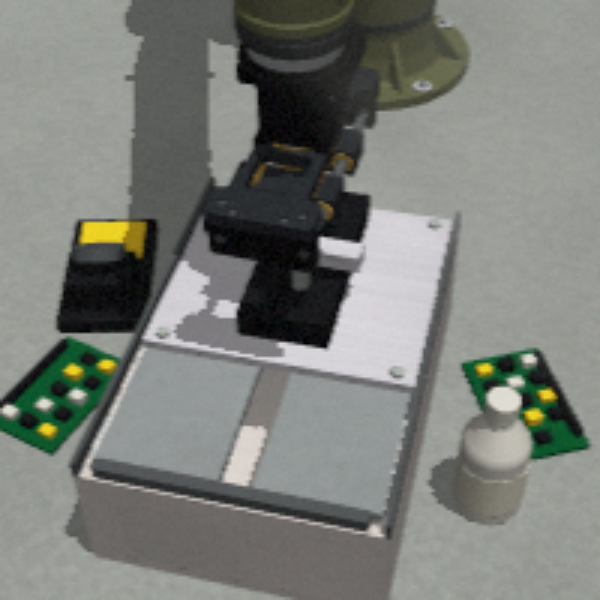

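The bar lies across the box with the fingers on it, at about 88°. I'll nudge it 2° towards the stop, then slide the cover; tool y now points along world +x.

```bash
python3 -m handwheel '[[0,0,0,0,0,0,-2],[0,0,0,0,0,0,0],[0,0,0,0,0,0,0]]';  python3 -m handwheel '[[0,0.0004,0.007,0,0,0,0],[0,0.0004,0.012,0,0,0,0],[0,0.0004,0.012,0,0,0,0],[0,0.0004,0.012,0,0,0,0],[0,0.0004,0.012,0,0,0,0],[0,0.0004,0.012,0,0,0,0],[0,0.0004,0.012,0,0,0,0],[0,0.0004,0.012,0,0,0,0],[0,0.0004,0.009,0,0,0,0],[0,0.0004,0.006,0,0,0,0],[0,0,0,0,0,0,0],[0,0,0,0,0,0,0]]'
```

```text
time: 8.12
position: [0.5151, 0.0476, 0.1437]
tool_rot: [-2.205, -2.237, -0.001]
ft_force: [-0.1, 5.2, 3.2]
grip_width: 0.201
grip_force: 20.0
time: 9.62
position: [0.6214, 0.0496, 0.1436]
tool_rot: [2.206, 2.232, -0.003]
ft_force: [-0.8, -5.6, 3.7]
grip_width: 0.203
grip_force: 20.0
```

Moved 106 mm. Now the last few millimetres, watching the force for the stop.

```bash
python3 -m handwheel '[[0,0,0.002,0,0,0,0],[0,0,0.002,0,0,0,0],[0,0,0.001,0,0,0,0],[0,0,0,0,0,0,0],[0,0,0,0,0,0,0]]'
```

```text
time: 10.25
position: [0.6252, 0.0497, 0.1433]
tool_rot: [2.207, 2.233, -0.006]
ft_force: [-4.3, -5.5, 3.8]
grip_width: 0.205
grip_force: 20.0
```

```bash
python3 -m handwheel '[[0.04,0,0,0,0,0,0],[0.04,0,0,0,0,0,0],[0.04,0,0,0,0,0,0],[0.04,0,0,-0.01,0,0,0],[0.04,0,0,-0.03,0,0,0],[0.04,0,0,-0.05,0,0,0],[0.04,0,0,-0.05,0,0,0],[0.04,0,-0.05,-0.02,0,0,0],[0.04,0,-0.05,0,0,0,0],[0.04,0,-0.05,0,0,0,0],[0.04,0,0,0,0,0,0]]'; python3 - <<'E'
from h import *
p,d=ctrl.get_image('scene');q,_=ctrl.get_image('top')
cv2.imwrite('pics/s3.png',np.hstack([cv2.resize(p[100:300,150:350],(380,380)),cv2.resize(q[100:280,175:355],(380,380))]))
E
```

```text
time: 11.62
position: [0.4737, 0.0509, 0.305]
tool_rot: [2.202, 2.232, -0.004]
ft_force: [0.8, 0.5, 0.5]
grip_width: 0.46
grip_force: 0.0
```

View pics/s3.png

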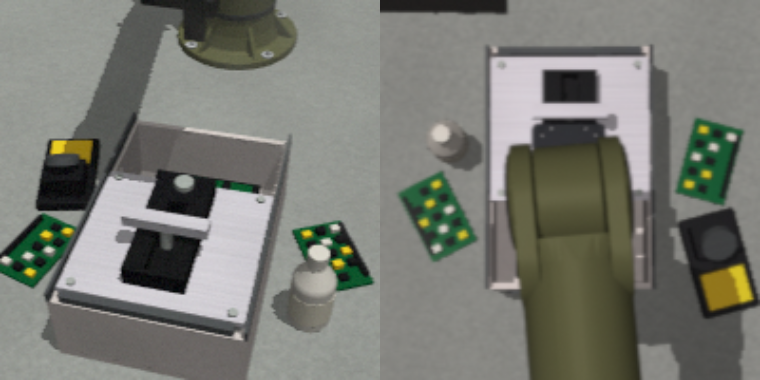

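The cover is back, the bar stands up across the box and the loose things look undisturbed. One numeric check before handing in.

```bash
python3 - <<'E'
from h import *
q,_=ctrl.get_image('top');g=q.max(2)
r=np.where(g[115:160,255:272].mean(1)<70)[0]+115;print('housing rear',r[0],ray('top',(265,r[0]-.5),.132), 'start .568')
p,d=ctrl.get_image('scene')
# bar top edge pixels: rear top edge ends from the picture
a=ray('scene',(150+122/1.9,100+216/1.9),.159);b=ray('scene',(150+210/1.9,100+226/1.9),.159)
v=a-b;print(a,b,np.linalg.norm(v),np.degrees(np.arctan2(v[1],v[0])))
E
```

```text
housing rear 125 [0.7043619  0.04785479 0.132     ] start .568
[0.63527332 0.0050838  0.159     ] [0.62657615 0.10111089 0.159     ] 0.09642014124442415 -84.82484226150883
```

Bar length is 96 mm and it lies across at about 90° within pixel error. The bar centre is at x ≈ 0.63, against 0.624 for fully back. Row 125 is the box's dark rear wall; the housing edge, about row 133, agrees with a 110 mm slide.

```bash
python3 -c "
from bench import ctrl
print(ctrl.close_job())"
```

```text
the job is handed in; nothing more can be done
None
```

The job is handed in: the button was pressed, the handle popped up and was turned across the box, the cover was slid back about 110 mm to its stop, and the arm is clear; no verdict came back from the hand-in.

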